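# Start the screw of a small board press in its thread

## Robot

A 7-joint arm with a two-finger parallel gripper is mounted at the origin on a cart in front of the work surface, level with it; the furniture and walls round the work are solid. World frame = base frame: x ahead of the robot, y to its left, z up, the work surface at z = 0. Lengths are in m, angles in rad, forces in N, time in s.
With the tool pointing down it reaches from about 0.4 to 0.85 m from the base axis. Payload 10.4 kg.
Tool frame: the origin (TCP) lies at the very end of the fingers, on their centre line; the grasp point (between the pads) lies 19 mm behind it; z points along the fingers, y is the line along which they close (so a half turn about z gives the same grasp; the last joint's range is limited). The gripper opens to 87 mm and grips with 3 to 60 N. Pads are 19 mm wide; open, the fingers measure 117 mm over their backs; the gripper's body (75 mm by 190 mm) begins 51 mm behind the grasp point.
Start: joints at [1.183, 0.332, -0.065, 1.46, 0.022, 1.35, -0.088], TCP at [0.223, -0.584, 0.223] pointing down, gripper open.
Joint ranges: [-2.6, 2.6], [-0.5, 2.12], [-1.47, 1.34], [0.16, 2.42], [-1.27, 4.41], [0.06, 2.06], [-2.6, 2.6]. Speed limits (rad/s): [2.22, 2.22, 2.79, 2.79, 3.14, 3.14, 3.14].

## Interface

Orientations are given as a unit quaternion [x, y, z, w].
In Python, from plant import ctrl gives the robot as it stands.
- The arm moves only by the tool play_rows, never from a script. Its arguments are lists of equal length, an entry for each row: "claw": the finger opening in mm, from 0 to 87; "linear": the shift along the tool's x, y, z in mm, a list of three; "turn": the turn, a rotation vector about the tool's x, y, z in rad, a list of three. In form: {"claw": [claw, ...], "linear": [[x, y, z], ...], "turn": [[wx, wy, wz], ...]}. A call has exactly 5 rows; each row is the pose to reach, as a shift and turn from the pose commanded when the call began, along the tool's axes at that moment; what a row does not reach only later rows make up. A row lasts 1/8 s, in which the tool goes at most 62.5 mm and 10.7 degrees, less where a joint would pass 70% of its speed; a pose out of reach is approached as far as the arm can. A call with a gripper value outside its range is refused whole. The fingers move at their own pace and stop on an object; "newtons" is the grip in N (left out, the last holds). Time passes only in rows, so rows that repeat a pose let the fingers close, or fill a call up. It gives the time, the measured TCP pose, the force, the opening and the grip force at its end, in the units of the state.
- ctrl.observe(): the state, without advancing time (a new reading comes with each control period).
- ctrl.capture(name): name is "scene" or "side" or "wrist"; returns the picture (400x640x3 uint8, red, green, blue); there is no depth.
- ctrl.get_calibration(name): a dict with "K" (3x3 intrinsics, pixels), "world_to_cam" (4x4, takes a point from world to camera coordinates). Camera axes: x right, y up, looking along -z (the intrinsics and any distortion apply to the point x, -y, -z); pixel columns grow to the right and rows downward; lengths in m; the calibration is good to about 2 mm. A picture is of the moment at which its call begins: read the wrist's pose just before it. get_calibration takes no time and is no camera call; for the wrist camera it gives the pose at the moment of the call.
- ctrl.close_job(): hands the job in; it is judged then, once.
Trained networks look in the newest picture that a camera, given by its name, has taken for a name from the list of things; names that differ only in an ending like _2 or _b are one class to them, and where a whole thing is asked for, a point or a joint stands for the part that bears it (a point fixed in the world has none). Each returns a list of dicts, best first, with "score" (0 to 1); they miss things now and then, are a little off and sometimes report something else, mostly with a low value. They report only what shows in the picture. A call takes as long as a camera call.
- ctrl.spot_in(camera, label): "rect" ([centre column, centre row, width, height] in pixels, round what is visible of it).
- ctrl.trace(camera, label): "mask" (400x640 bool, what is visible of it) and "rect" ([centre column, centre row, width, height] in pixels, round what is visible of it).
The state is a dict: "t": time; "qpos": joint angles; "qvel": joint speeds; "joint_torque": joint torques, N m; "tcp_pos": TCP position; "tcp_rot": TCP orientation; "wrist_force": force on the tool from outside, world axes, zero at the start; "wrist_torque": the same for the moment, N m; "finger_gap": opening from 0.0 (shut) to 1.0 (fully open); "grasp_force": force on a finger pad.
Only numpy, scipy, OpenCV 4.12 (cv2) and the standard library are available. Lean on these libraries where they do the work, as an engineer would, in place of code of your own. Each camera call takes 0.05 s, during which the arm holds its last target. There are 200 camera calls.

## Task

The red-knobbed screw of the small board press stands loosely in its brass boss, not yet in the thread. Turn it backward (counter-clockwise from above) until you feel or see it drop a thread, then turn it forward (clockwise) one full turn from where it dropped so that it is properly started, and finish still gripping the knob, holding it there. Do not screw it further down, and leave the circuit board in the press and the things round it where they are.

Things in the scene. Friction and masses are not known exactly. Their poses are not given: they have to be found in the camera images.
- knob (a point): Centre of the red round knob on top of the press screw: upright cylinder 34 mm across, 24 mm high, white pointer line on its top from centre to rim and down its side; x along the pointer, z up. It only turns about the vertical and moves up and down. Free all round; below it 42 mm of space (at screw_height 0, less as it goes down) to the top of the brass boss, 120 mm above the bench.
- screw_turn (a joint): Turn of the screw, rad: grows forward (clockwise from above, into the thread), falls backward (counter-clockwise). Its zero means nothing. Somewhere between 0.4 and 1.7 rad backward from the start the screw drops off the start of the thread. It turns easily (about 0.02 N m). Stops at -4 and 8.
- screw_height (a joint): Height of the screw, m, up positive. Turned backward the loose screw first rises slowly (0.5 to 2.2 mm) to 0, the edge of the thread start, then drops 8 mm to -0.008; the pitch is 8 mm, so one turn forward from there brings it to -0.016. In the thread it has about 0.8 mm of play up and down. Pulled up before the drop it rises freely to 0.012.
- press_screw: The press screw with its knob; origin and axes as the knob centre. Under the knob a 22 mm steel collar 7 mm high, then the 16 mm screw. It weighs about 0.4 kg and sinks by its own weight when nothing holds it up; a tightly gripped knob cannot drop by itself, only when the grip is loosened or the hand goes down with it.
- press: The board press, fixed to the bench: grey base 130 x 160 x 12 mm, origin at the underside of its centre, below the screw's axis; y along the blue bridge, z up. Bridge 44 x 150 mm, top 103 mm above the bench; columns at y = +-60 mm, caps to 114 mm; boss 52 mm across. Knob centre 175 mm above the bench at screw_height 0. Nearby: monitor edge at world (0.45, -0.17), 0.33 m high; plug hanging at (0.55, -0.24), z from 0.2.
- board: Loose green circuit board, 36 x 66 x 8 mm, on the rubber pad of the press under the bridge; origin at its underside. To be left alone.
- flux_jar: Small white jar with a green label, 38 mm across, 26 mm high, near the press; origin at its underside. To be left alone.
- tape_roll: Brown roll of tape lying flat, 67 mm across, 19 mm high, beside the press; origin at its underside. To be left alone.
- tip_tin: Small low white tin with a green label, 34 mm across, 18 mm high, near the press; origin at its underside. To be left alone.

How it is judged:
On the way:
1. turned backward, the screw has dropped a thread (value of joint screw_height between -0.0095 and -0.0055 m and value of joint screw_turn below 0.5 rad), for 0.2 s.
At the end, for the whole second after the job is handed in: screw_height -0.016 m within 1.6 mm (0.8 to 1.2 turns forward of where it dropped), the screw not turning, the knob between the fingers (grasp point within 27 mm of its centre), gripped with over 2 N; board, jar, tin and tape within 20 mm of where they were (value of joint screw_height between -0.0176 and -0.0144 m and value of joint screw_turn below 7.2 rad and contact force between the fingers and press_screw above 2 N and distance between the grasp point and knob below 0.027 m and velocity of joint screw_turn between -0.1 and 0.1 rad/s and not (distance of board from where it was at the start of the episode above 0.02 m) and not (distance of flux_jar from where it was at the start of the episode above 0.02 m) and not (distance of tape_roll from where it was at the start of the episode above 0.02 m) and not (distance of tip_tin from where it was at the start of the episode above 0.02 m)); the arm keeps its last pose, push and grip.
It fails at once if the screw is screwed well past one turn (below -0.020) (value of joint screw_height below -0.02 m).
It fails at once if a bystander is pushed out of its place (distance of any of board, flux_jar, tape_roll, tip_tin from where it was at the start of the episode above 0.03 m).
It also fails if it takes over 64 s, if anything falls off the work surface, if the arm or the gripper's body presses on something with over 40 N, if the wrist force passes 120 N, or if a joint passes its speed limit or range.

## Working session

There is one attempt and no reset: what is moved stays moved. The work goes in short steps, Python scripts to look and compute and a tool call to move; the robot and the scene stay as the last step left them, time stands still between calls to the robot, and variables do not carry over. Pictures are saved under pics/ and viewed, at most 10 in all, crops included, and the job is handed in when it is done.

Besides the shell and the picture viewer there is one more tool, called as name(argument=value, ...) on one line, values as JSON. play_rows: Moves the arm, as the interface text tells. Its arguments: {"type":"object","properties":{"claw":{"type":"array","items":{"type":"number"}},"linear":{"type":"array","items":{"type":"array","items":{"type":"number"}}},"turn":{"type":"array","items":{"type":"array","items":{"type":"number"}}},"newtons":{"type":"number"}},"required":["claw","linear","turn"]}

```bash
mkdir -p pics; cat > h.py <<'E'
import numpy as np, cv2
from plant import ctrl
from scipy.spatial.transform import Rotation as R
def shot(c,name):
    im=ctrl.capture(c); cv2.imwrite(f'pics/{name}.png',im[:,:,::-1]); return im
def P(c):
    k=ctrl.get_calibration(c); return np.array(k['K'])@np.diag([1,-1,-1])@np.array(k['world_to_cam'])[:3]
def proj(M,p):
    q=M@np.r_[p,1]; return q[:2]/q[2]
def tri(Ms,uvs):
    A=np.vstack([[u*M[2]-M[0],v*M[2]-M[1]] for M,(u,v) in zip(Ms,uvs)])
    X=np.linalg.svd(A)[2][-1]; return X[:3]/X[3]
E
python3 - <<'E'
from h import *
Ms=[];uv=[]
for c in('scene','side'):
    shot(c,c+'0'); r=ctrl.spot_in(c,'knob'); print(c,r[:2], ctrl.get_calibration(c).keys())
    Ms.append(P(c)); uv.append(r[0]['rect'][:2])
X=tri(Ms,uv); print(X,[proj(M,X) for M in Ms])
s=ctrl.observe(); print(s['tcp_pos'],R.from_quat(s['tcp_rot']).as_matrix(),s['t'])
a,b=cv2.imread('pics/scene0.png'),cv2.imread('pics/side0.png')
E
```

```text
scene [{'rect': [331.4, 262.1, 30.4, 24.8], 'score': 0.24}] dict_keys(['K', 'world_to_cam'])
side [{'rect': [315.2, 180.4, 20.8, 40.3], 'score': 0.77}, {'rect': [258.6, 240.2, 23.3, 16.5], 'score': 0.41}] dict_keys(['K', 'world_to_cam'])
[ 0.37104416 -0.57221143  0.1928892 ] [array([347.96205999, 198.00634771]), array([286.8348506 , 226.47344774])]
[ 0.22289004 -0.58368464  0.222064  ] [[ 9.34188632e-01  3.56779318e-01 -3.42903935e-04]
 [ 3.56779479e-01 -9.34188332e-01  7.50504529e-04]
 [-5.25723612e-05 -8.23453886e-04 -9.99999660e-01]] 0.2
```

View pics/scene0.png

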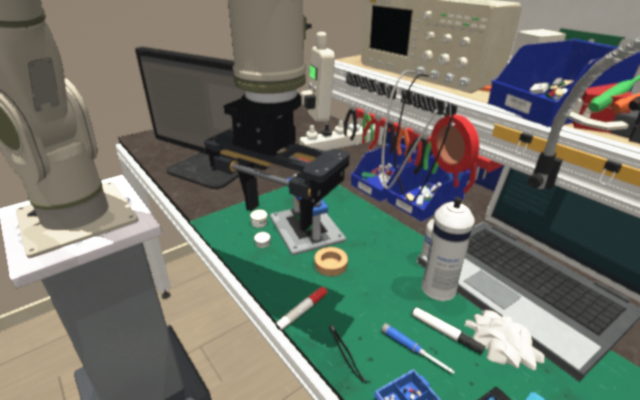

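View pics/side0.png

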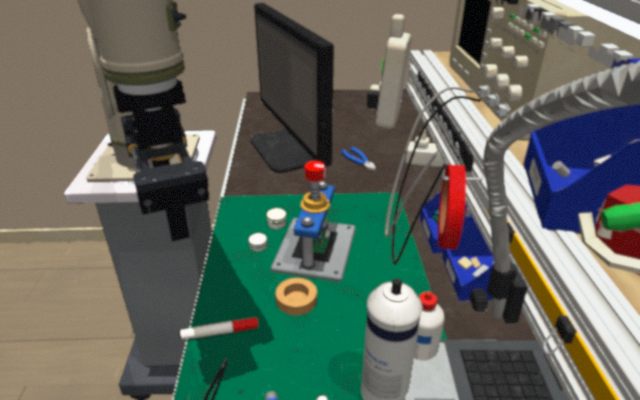

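Scene: the arm hides the knob; press base at about (308,228), jar (260,217), tin (262,240), tape (331,262). Side: red knob at (315,169), base corners about (300,222), (355,225), (343,275), (275,270). I'll locate it roughly from the side ray and the base corners.

```bash
python3 - <<'E'
from h import *
def onz(M,uv,z):
    A=np.array([uv[0]*M[2]-M[0],uv[1]*M[2]-M[1]])
    return np.linalg.solve(A[:,:2],-(A[:,2]*z+A[:,3]))
S,C=P('side'),P('scene')
im=cv2.imread('pics/side0.png').astype(int); m=(im[:,:,2]>150)&(im[:,:,1]<70)&(im[:,:,0]<70); m[:150]=0;m[195:]=0;m[:,:290]=0;m[:,340:]=0
ys,xs=np.nonzero(m);print(xs.min(),xs.max(),ys.min(),ys.max(),xs.mean(),ys.mean())
print('knob',onz(S,(xs.mean(),ys.mean()),.175))
for uv in [(300,222),(355,225),(343,275),(275,270)]: print('side base',onz(S,uv,.012))
for uv in [(345,236),(300,250),(272,213)]: print('scene base',onz(C,uv,.012))
for n,a,b,z in [('jar',(276,216),(260,217),.02),('tin',(258,240),(262,240),.012),('tape',(296,296),(331,262),.01)]: print(n,onz(S,a,z),onz(C,b,z))
E
```

```text
305 323 161 171 312.97163120567376 166.18439716312056
knob [ 0.4129839  -0.37304841]
side base [ 0.38739545 -0.31268491]
side base [ 0.49757847 -0.32732301]
side base [ 0.46154634 -0.47389827]
side base [ 0.34186218 -0.45612636]
scene base [ 0.45858683 -0.47408799]
scene base [ 0.35016841 -0.4525967 ]
scene base [ 0.37872469 -0.29559522]
jar [ 0.33887489 -0.30102424] [ 0.34120431 -0.30314156]
tin [ 0.30613382 -0.368439  ] [ 0.30403333 -0.37307   ]
tape [ 0.37906184 -0.52028308] [ 0.3794374  -0.52122134]
```

play_rows(claw=[87, 87, 87, 87, 87], linear=[[35, -15, -40], [75, -33, -60], [115, -50, -60], [150, -66, -60], [180, -79, -60]], turn=[[0, 0, 0], [0, 0, 0], [0, 0, 0], [0, 0, 0], [0, 0, 0]], newtons=20)

```text
t: 0.82
tcp_pos: [0.3641, -0.4445, 0.2825]
tcp_rot: [0.983, 0.182, 0.0, -0.0]
wrist_force: [0.3, -0.7, 0.4]
finger_gap: 0.994
grasp_force: 0.0
```

```bash
python3 - <<'E'
from h import *
s=ctrl.observe(); print(s['t'],s['tcp_pos'],s['qpos'],s['wrist_force'])
M=P('wrist'); shot('wrist','w1'); np.save('w1.npy',M); print(ctrl.spot_in('wrist','knob'))
k=np.array(ctrl.get_calibration('wrist')['world_to_cam']); print(-k[:3,:3].T@k[:3,3],proj(M,[.418,-.38,.175]))
E
```

```text
0.825 [ 0.36405299 -0.44448175  0.28253654] [ 0.9598584   0.20373681 -0.18199102  1.49778802  0.03682738  1.44343309
 -0.42816473] [ 0.2916761  -0.74443709  0.39672595]
[{'rect': [284.0, 131.5, 43.3, 46.6], 'score': 0.78}]
[ 0.43287609 -0.41699714  0.44508715] [281.53924582 124.48140176]
```

View pics/w1.png

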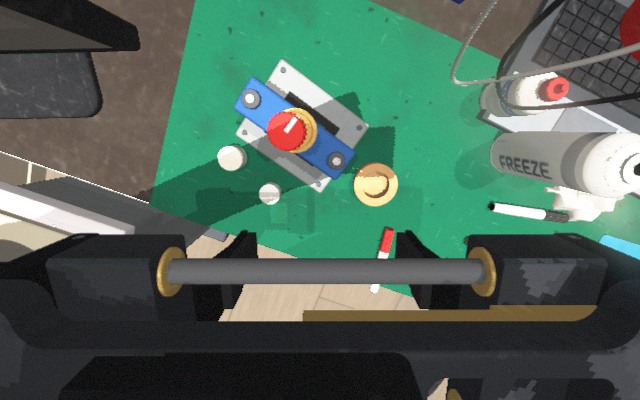

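Wrist picture: red knob at about (286,131), white pointer toward upper right; jar (232,158), tin (270,194), tape (376,184) clear. Next I go over it and measure from a second place.

play_rows(claw=[87, 87, 87, 87, 87], linear=[[25, -12, 0], [50, -25, 0], [60, -35, 0], [60, -35, 0], [60, -35, 0]], turn=[[0, 0, 0], [0, 0, 0], [0, 0, 0], [0, 0, 0], [0, 0, 0]])

```text
t: 1.55
tcp_pos: [0.4054, -0.393, 0.2826]
tcp_rot: [0.984, 0.181, -0.0, 0.0]
wrist_force: [-0.7, -0.1, -0.4]
finger_gap: 1.0
grasp_force: 0.0
```

```bash
cat > rel.py <<'E'
from h import *
def red(im):
    a=im.astype(int); return ((a[:,:,0]>120)&(a[:,:,1]<75)&(a[:,:,2]<75)).astype(np.uint8)
def rect(im,c0):
    n,l,st,ce=cv2.connectedComponentsWithStats(red(im)); i=min(range(1,n),key=lambda i:np.hypot(*(ce[i]-c0))-st[i,4]*.01); return st[i],ce[i]
E
python3 - <<'E'
from rel import *
s=ctrl.observe(); M=P('wrist'); shot('wrist','w2'); r=ctrl.trace('wrist','knob'); print(r[0]['score'],r[0]['rect'])
M1=np.load('w1.npy')
im1=cv2.imread('pics/w1.png')[:,:,::-1]; im2=cv2.imread('pics/w2.png')[:,:,::-1]
print(rect(im1,(286,131)),rect(im2,r[0]['rect'][:2]))
X=tri([M1,M],[(284,131.5),r[0]['rect'][:2]]); print(X,proj(M1,X),proj(M,X))
shot('side','s2'); q=ctrl.trace('side','knob'); print(q[0]['rect'],q[0]['score'],proj(P('side'),X))
T=R.from_quat(s['tcp_rot']).as_matrix(); print('tool delta',T.T@(X-s['tcp_pos'])*1000,s['tcp_pos'],s['qpos'])
E
```

```text
0.74 [321.0, 191.3, 44.4, 43.8]
(array([267, 117,  39,  34, 758], dtype=int32), array([287.65963061, 136.14248021])) (array([305, 173,  36,  37, 517], dtype=int32), array([322.59187621, 194.65377176]))
[ 0.41335112 -0.38486848  0.17869724] [284.33411049 131.29392111] [320.68513937 191.49540969]
[315.4, 180.2, 21.4, 42.8] 0.95 [313.37579468 167.68809477]
tool delta [ 10.3307254   -4.79139184 103.86253443] [ 0.40543861 -0.39295653  0.28256775] [ 0.88480509  0.18459349 -0.2268826   1.52143109  0.04236928  1.44028926
 -0.55163143]
```

Knob centre about (0.413, -0.385, 0.177), consistent with the stated 0.175 height and the side view. Descend around it with grasp point near its centre.

play_rows(claw=[87, 87, 87, 87, 87], linear=[[10, -5, 25], [10, -5, 60], [10, -5, 95], [10, -5, 120], [10, -5, 120]], turn=[[0, 0, 0], [0, 0, 0], [0, 0, 0], [0, 0, 0], [0, 0, 0]])

```text
t: 2.38
tcp_pos: [0.4129, -0.3831, 0.1608]
tcp_rot: [0.983, 0.181, -0.001, -0.001]
wrist_force: [0.2, -0.5, 0.3]
finger_gap: 1.002
grasp_force: 0.0
```

```bash
python3 - <<'E'
from rel import *
s=ctrl.observe(); M=P('wrist'); a=shot('wrist','w3'); b=shot('side','s3')
print(s['tcp_pos'],s['wrist_force'])
cv2.imwrite('pics/c3.png',np.hstack([a[80:400,160:480,::-1],cv2.resize(b[110:270,240:400,::-1],(320,320))]))
r=ctrl.trace('wrist','knob');print(r[0]['rect'],r[0]['score'])
for d in (0,.012): print(proj(M,[.4134,-.3849,.175+d]))
E
```

```text
[ 0.4129098  -0.38310062  0.1608479 ] [ 0.22162693 -0.45785236  0.28359469]
[330.2, 251.2, 69.4, 79.7] 0.78
[328.58482085 254.76256416]
[328.73134981 264.65239831]
```

View pics/c3.png

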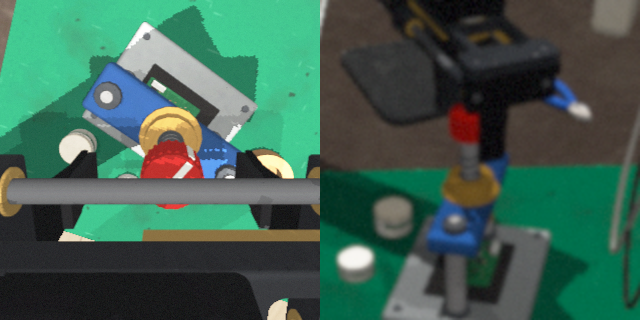

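Close-up: knob at about (333,255) in the wrist frame sits between the fingers, roughly 3 mm toward tool +y of centre; side crop confirms it's at finger height. Shift and close.

play_rows(claw=[60, 40, 30, 30, 30], linear=[[0, 3, 0], [0, 3, 0], [0, 3, 0], [0, 3, 0], [0, 3, 0]], turn=[[0, 0, 0], [0, 0, 0], [0, 0, 0], [0, 0, 0], [0, 0, 0]], newtons=12)

```text
t: 3.15
tcp_pos: [0.4152, -0.3863, 0.1626]
tcp_rot: [0.983, 0.181, 0.0, 0.0]
wrist_force: [-1.1, 0.2, -0.1]
finger_gap: 0.519
grasp_force: 0.0
```

play_rows(claw=[30, 30, 30, 30, 30], linear=[[0, 0, 0], [0, 0, 0], [0, 0, 0], [0, 0, 0], [0, 0, 0]], turn=[[0, 0, 0], [0, 0, 0], [0, 0, 0], [0, 0, 0], [0, 0, 0]], newtons=12)

```text
t: 3.78
tcp_pos: [0.415, -0.3858, 0.1624]
tcp_rot: [0.983, 0.182, -0.0, -0.001]
wrist_force: [-2.6, 5.0, 1.8]
finger_gap: 0.389
grasp_force: 12.0
```

```bash
cat > chk.py <<'E'
from rel import *
import sys
s=ctrl.observe()
o=[]
for c,c0 in(('wrist',(332,255)),('side',(314,170))):
    im=shot(c,c+sys.argv[1]); st,ce=rect(im,c0); r=ctrl.trace(c,'knob')[0]; m=r['mask']; ys=np.nonzero(m.any(1))[0]
    print(c,'red',st,ce.round(1),'trace',np.round(r['rect'],1),round(r['score'],2))
print(s['t'],s['tcp_pos'].round(4) if hasattr(s['tcp_pos'],'round') else s['tcp_pos'],'q7',s['qpos'][6],'F',np.round(s['wrist_force'],1),'T',np.round(s['wrist_torque'],2),s['grasp_force'],s['finger_gap'])
E
python3 chk.py a
```

```text
wrist red [ 296  220   61   38 1536] [323.7 241.2] trace [324.5 250.8  67.8  79.6] 0.85
side red [ 439  164   27   70 1177] [454.7 198.6] trace [314.4 181.   14.9  39.4] 0.81
3.775 [ 0.415  -0.3858  0.1624] q7 -0.5865610687300894 F [-2.6  5.   1.8] T [1.06 0.62 0.02] 11.998262460110709 0.38881133345340363
```

play_rows(claw=[30, 30, 30, 30, 40], linear=[[0, 0, 0], [0, 0, 0], [0, 0, 0], [0, 0, 0], [0, 0, 0]], turn=[[0, 0, -0.1], [0, 0, -0.25], [0, 0, -0.35], [0, 0, -0.35], [0, 0, -0.35]])

```text
t: 4.6
tcp_pos: [0.4154, -0.3868, 0.1627]
tcp_rot: [0.937, 0.35, 0.0, 0.001]
wrist_force: [0.0, 0.2, 0.2]
finger_gap: 0.431
grasp_force: 0.0
```

```bash
python3 chk.py b
```

```text
wrist red [ 293  220   64   39 1544] [321.9 241.1] trace [322.3 251.1  68.2  78.6] 0.92
side red [316 172   1   1   1] [316. 172.] trace [313.9 179.5  16.   43.4] 0.92
4.6 [ 0.4154 -0.3868  0.1627] q7 -0.2453583077161556 F [0.  0.2 0.2] T [-0.   -0.01  0.  ] 0.0 0.43089633854001846
```

No drop yet (red top row 220 unchanged). Continue backward.

play_rows(claw=[30, 30, 30, 30, 42], linear=[[0, 0, 0], [0, 0, 0], [0, 0, 0], [0, 0, 0], [0, 0, 0]], turn=[[0, 0, 0], [0, 0, -0.1], [0, 0, -0.27], [0, 0, -0.3], [0, 0, -0.3]])

```text
t: 5.42
tcp_pos: [0.4153, -0.3866, 0.1626]
tcp_rot: [0.875, 0.485, 0.0, 0.0]
wrist_force: [0.7, -0.3, -0.2]
finger_gap: 0.433
grasp_force: 0.0
```

```bash
python3 chk.py c
```

```text
wrist red [ 293  220   65   39 1547] [322.5 241. ] trace [322.6 251.5  66.3  80.6] 0.8
side red [310 162   9   7  22] [313.5 164.8] trace [315.  181.3  19.   42.7] 0.85
5.425 [ 0.4153 -0.3866  0.1626] q7 0.04410874725175998 F [ 0.7 -0.3 -0.2] T [-0.03 -0.05  0.02] 0.0 0.43334681884547155
```

play_rows(claw=[42, 42, 42, 42, 42], linear=[[0, 0, 0], [0, 0, 0], [0, 0, 0], [0, 0, 0], [0, 0, 0]], turn=[[0, 0, 0], [0, 0, 0], [0, 0, 0], [0, 0, 0], [0, 0, 0]])

```text
t: 6.25
tcp_pos: [0.4152, -0.3864, 0.1626]
tcp_rot: [0.874, 0.486, 0.0, 0.0]
wrist_force: [0.2, -0.7, -0.4]
finger_gap: 0.484
grasp_force: 0.0
```

```bash
python3 chk.py d; python3 -c "
import cv2,numpy as np
a=[cv2.imread(f'pics/wrist{k}.png')[190:310,270:380] for k in 'abd']
cv2.imwrite('pics/cmp.png',cv2.resize(np.hstack(a),None,fx=2.2,fy=2.2))"
```

```text
wrist red [ 295  220   62   39 1488] [322.9 240.9] trace [324.  251.9  66.6  83.8] 0.72
side red [311 162   8   7  22] [313.8 164.5] trace [315.2 180.3  16.5  40.6] 0.84
6.25 [ 0.4152 -0.3864  0.1626] q7 0.04685853726978393 F [ 0.2 -0.7 -0.4] T [-0.   -0.01 -0.02] 0.0 0.48366848344170893
```

View pics/cmp.png

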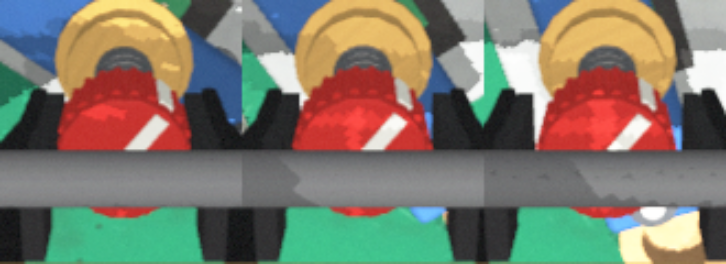

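The pointer stays put in the wrist frame (so the knob turns with the hand, 0.65 rad so far) and the height is unchanged. Continue.

play_rows(claw=[30, 30, 30, 30, 44], linear=[[0, 0, 0], [0, 0, 0], [0, 0, 0], [0, 0, 0], [0, 0, 0]], turn=[[0, 0, 0], [0, 0, -0.1], [0, 0, -0.25], [0, 0, -0.25], [0, 0, -0.25]])

```text
t: 7.08
tcp_pos: [0.4152, -0.3864, 0.1626]
tcp_rot: [0.808, 0.59, 0.0, 0.0]
wrist_force: [-0.1, 1.1, 0.2]
finger_gap: 0.437
grasp_force: 0.0
```

```bash
python3 chk.py e
```

```text
wrist red [ 295  216   62   43 1668] [323.4 239.2] trace [323.5 236.6  64.   50.9] 0.85
side red [313 165   5   5  15] [314.4 166.7] trace [317.  183.4  19.4  36. ] 0.9
7.075 [ 0.4152 -0.3864  0.1626] q7 0.28710410386356344 F [-0.1  1.1  0.2] T [-0.01 -0.1  -0.02] 0.0 0.4372166221848123
```

It moved down (220→216 wrist, 162→165 side): likely mid-drop. Let it settle.

play_rows(claw=[44, 44, 44, 44, 44], linear=[[0, 0, 0], [0, 0, 0], [0, 0, 0], [0, 0, 0], [0, 0, 0]], turn=[[0, 0, 0], [0, 0, 0], [0, 0, 0], [0, 0, 0], [0, 0, 0]])

```text
t: 7.9
tcp_pos: [0.4151, -0.3864, 0.1625]
tcp_rot: [0.807, 0.591, -0.0, -0.0]
wrist_force: [0.3, -0.8, 0.5]
finger_gap: 0.507
grasp_force: 0.0
```

```bash
python3 chk.py f; python3 -c "
import cv2,numpy as np
from h import *
M=P('wrist')
for z in (.163,.175): print(proj(M,[.4152,-.3864,z]), proj(M,[.4152,-.3864,z-.008]))
a=[cv2.imread(f'pics/wrist{k}.png')[190:310,270:380] for k in 'df']
b=[cv2.imread(f'pics/side{k}.png')[140:260,265:375] for k in 'df']
cv2.imwrite('pics/cmp2.png',cv2.resize(np.hstack(a+b),None,fx=1.8,fy=1.8))"
```

```text
wrist red [ 296  216   60   43 1617] [323.4 239.1] trace [327.  235.   65.7  48.8] 0.66
side red [313 165   5   6  18] [314.4 167.1] trace [316.6 182.8  21.9  37.3] 0.92
7.9 [ 0.4151 -0.3864  0.1625] q7 0.29023532583389067 F [ 0.3 -0.8  0.5] T [-0.03 -0.09 -0.03] 0.0 0.5068203998944716
[327.11546037 245.03625025] [327.0819977  240.04440311]
[327.17157001 253.40649342] [327.13332157 247.70072258]
```

View pics/cmp2.png

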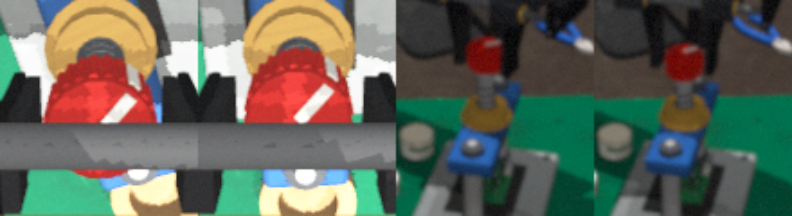

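Drop confirmed: knob ~5 px lower, i.e. about 8 mm, in both views (0.65–0.9 rad back). Follow down 8 mm and pre-rotate back with the hand open to gain wrist range.

play_rows(claw=[60, 60, 60, 60, 60], linear=[[0, 0, 0], [0, 0, 0], [0, 0, 4], [0, 0, 8], [0, 0, 8]], turn=[[0, 0, 0], [0, 0, -0.17], [0, 0, -0.34], [0, 0, -0.5], [0, 0, -0.6]])

```text
t: 8.72
tcp_pos: [0.415, -0.3862, 0.1542]
tcp_rot: [0.594, 0.804, 0.0, -0.0]
wrist_force: [-0.5, -0.5, 0.6]
finger_gap: 0.691
grasp_force: 0.0
```

play_rows(claw=[45, 30, 30, 30, 30], linear=[[0, 0, 0], [0, 0, 0], [0, 0, 0], [0, 0, 0], [0, 0, 0]], turn=[[0, 0, 0], [0, 0, 0], [0, 0, 0], [0, 0, 0], [0, 0, 0]])

```text
t: 9.35
tcp_pos: [0.4153, -0.3863, 0.1546]
tcp_rot: [0.596, 0.803, 0.0, 0.0]
wrist_force: [0.5, -0.1, -0.8]
finger_gap: 0.386
grasp_force: 12.0
```

```bash
python3 chk.py g
```

```text
wrist red [ 296  220   60   38 1718] [324.8 241. ] trace [327.9 198.4 173.  198.8] 0.66
side red [314 169   5   3  11] [316.3 170.1] trace [316.2 182.9  15.1  37.9] 0.9
9.35 [ 0.4153 -0.3863  0.1546] q7 0.8704544896460041 F [ 0.5 -0.1 -0.8] T [ 0.05 -0.26  0.02] 11.999962565023452 0.38632896985895554
```

After lowering 8 mm the red top is back at row 220, so the drop was 8 mm. Now forward, following the pitch.

play_rows(claw=[30, 30, 30, 30, 30], linear=[[0, 0, 0.2], [0, 0, 0.4], [0, 0, 0.6], [0, 0, 0.8], [0, 0, 1.0]], turn=[[0, 0, 0.16], [0, 0, 0.32], [0, 0, 0.48], [0, 0, 0.64], [0, 0, 0.8]])

```text
t: 10.18
tcp_pos: [0.4148, -0.3862, 0.1533]
tcp_rot: [0.863, 0.505, -0.0, -0.0]
wrist_force: [-0.5, 0.0, 0.0]
finger_gap: 0.387
grasp_force: 12.0
```

play_rows(claw=[30, 30, 30, 30, 30], linear=[[0, 0, 0.2], [0, 0, 0.4], [0, 0, 0.6], [0, 0, 0.8], [0, 0, 1.0]], turn=[[0, 0, 0.16], [0, 0, 0.32], [0, 0, 0.48], [0, 0, 0.64], [0, 0, 0.8]])

```text
t: 10.8
tcp_pos: [0.4145, -0.3859, 0.1523]
tcp_rot: [0.992, 0.129, -0.001, -0.001]
wrist_force: [-3.1, 2.5, 2.4]
finger_gap: 0.387
grasp_force: 12.0
```

```bash
python3 chk.py h
```

```text
wrist red [ 296  220   60   38 1715] [324.7 241. ] trace [323.6 254.5  65.5  78.8] 0.78
side red [ 445  165   21   66 1100] [455.7 197.2] trace [313.6 185.2  14.6  31.1] 0.56
10.8 [ 0.4145 -0.3859  0.1523] q7 -0.6895626101831216 F [-3.1  2.5  2.4] T [0.52 0.57 0.08] 11.994983197655529 0.38670030422478135
```

play_rows(claw=[30, 30, 30, 30, 30], linear=[[0, 0, 0.2], [0, 0, 0.4], [0, 0, 0.6], [0, 0, 0.8], [0, 0, 1.0]], turn=[[0, 0, 0.16], [0, 0, 0.32], [0, 0, 0.48], [0, 0, 0.64], [0, 0, 0.8]])

```text
t: 11.62
tcp_pos: [0.4146, -0.3854, 0.1513]
tcp_rot: [0.964, -0.265, -0.001, -0.001]
wrist_force: [-4.5, 4.7, 2.3]
finger_gap: 0.384
grasp_force: 12.0
```

play_rows(claw=[30, 30, 30, 30, 30], linear=[[0, 0, 0.2], [0, 0, 0.5], [0, 0, 0.8], [0, 0, 1.0], [0, 0, 1.0]], turn=[[0, 0, 0.18], [0, 0, 0.36], [0, 0, 0.54], [0, 0, 0.72], [0, 0, 0.8]])

```text
t: 12.25
tcp_pos: [0.415, -0.3852, 0.15]
tcp_rot: [0.786, -0.619, -0.001, -0.0]
wrist_force: [-2.7, 5.1, 0.1]
finger_gap: 0.387
grasp_force: 12.0
```

```bash
python3 chk.py i
```

```text
wrist red [ 296  220   61   39 1733] [325.1 241.2] trace [324.4 254.1  66.5  76.1] 0.74
side red [313 172   6   2  11] [315.7 172.5] trace [316.9 182.9  18.9  36.4] 0.93
12.25 [ 0.415  -0.3852  0.15  ] q7 -2.243864591029325 F [-2.7  5.1  0.1] T [1.27 0.42 0.01] 11.999249488580972 0.38668541318026634
```

3.2 rad done, no slip. Open, rotate the hand back about 3.2 rad, regrip.

play_rows(claw=[60, 60, 60, 60, 60], linear=[[0, 0, 0], [0, 0, 0], [0, 0, 0], [0, 0, 0], [0, 0, 0]], turn=[[0, 0, 0], [0, 0, 0], [0, 0, -0.16], [0, 0, -0.33], [0, 0, -0.5]])

```text
t: 13.08
tcp_pos: [0.4153, -0.3867, 0.1507]
tcp_rot: [0.915, -0.402, 0.0, 0.0]
wrist_force: [-0.1, -0.7, -0.7]
finger_gap: 0.681
grasp_force: 0.0
```

play_rows(claw=[60, 60, 60, 60, 60], linear=[[0, 0, 0], [0, 0, 0], [0, 0, 0], [0, 0, 0], [0, 0, 0]], turn=[[0, 0, -0.18], [0, 0, -0.36], [0, 0, -0.54], [0, 0, -0.72], [0, 0, -0.9]])

```text
t: 13.7
tcp_pos: [0.4153, -0.3867, 0.1507]
tcp_rot: [0.999, 0.036, 0.0, 0.0]
wrist_force: [-0.3, 0.2, 0.6]
finger_gap: 0.69
grasp_force: 0.0
```

play_rows(claw=[60, 60, 60, 60, 60], linear=[[0, 0, 0], [0, 0, 0], [0, 0, 0], [0, 0, 0], [0, 0, 0]], turn=[[0, 0, -0.18], [0, 0, -0.36], [0, 0, -0.54], [0, 0, -0.72], [0, 0, -0.9]])

```text
t: 14.32
tcp_pos: [0.4153, -0.3867, 0.1507]
tcp_rot: [0.884, 0.467, 0.0, 0.0]
wrist_force: [0.8, 1.0, 0.5]
finger_gap: 0.688
grasp_force: 0.0
```

play_rows(claw=[60, 60, 60, 60, 60], linear=[[0, 0, 0], [0, 0, 0], [0, 0, 0], [0, 0, 0], [0, 0, 0]], turn=[[0, 0, -0.18], [0, 0, -0.36], [0, 0, -0.54], [0, 0, -0.72], [0, 0, -0.9]])

```text
t: 14.95
tcp_pos: [0.4153, -0.3867, 0.1507]
tcp_rot: [0.593, 0.805, -0.0, 0.0]
wrist_force: [-0.6, 0.4, -0.9]
finger_gap: 0.691
grasp_force: 0.0
```

play_rows(claw=[45, 30, 30, 30, 30], linear=[[0, 0, 0], [0, 0, 0], [0, 0, 0], [0, 0, 0], [0, 0, 0]], turn=[[0, 0, 0], [0, 0, 0], [0, 0, 0], [0, 0, 0], [0, 0, 0]])

```text
t: 15.58
tcp_pos: [0.4153, -0.3863, 0.1506]
tcp_rot: [0.596, 0.803, 0.0, 0.0]
wrist_force: [1.1, -0.3, -0.1]
finger_gap: 0.392
grasp_force: 12.0
```

```bash
python3 chk.py j; python3 -c "
import cv2,numpy as np
a=[cv2.imread(f'pics/wrist{k}.png')[190:310,270:380] for k in 'gij']
b=[cv2.imread('pics/sidej.png')[140:260,265:375]]
cv2.imwrite('pics/cmp3.png',cv2.resize(np.hstack(a+b),None,fx=1.8,fy=1.8))"
```

```text
wrist red [ 296  220   61   38 1811] [325.8 241.5] trace [324.5 252.8  63.3  74.9] 0.84
side red [311 171   8   3  17] [314.9 172.2] trace [317.4 184.3  17.5  33.2] 0.83
15.575 [ 0.4153 -0.3863  0.1506] q7 0.8688566980485024 F [ 1.1 -0.3 -0.1] T [-0.01 -0.26 -0.01] 12.000045559834689 0.3921738759234156
```

View pics/cmp3.png

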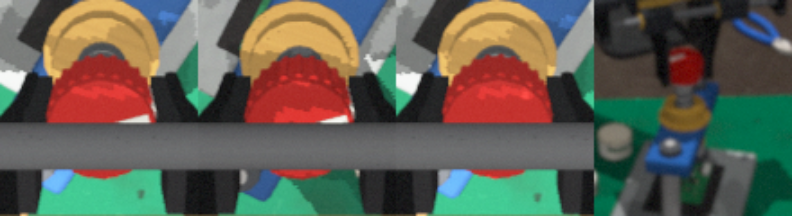

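The pointer stayed fixed in the hand through the first stroke (g vs i) and is now on the far side, as expected. Second stroke.

play_rows(claw=[30, 30, 30, 30, 30], linear=[[0, 0, 0.2], [0, 0, 0.4], [0, 0, 0.6], [0, 0, 0.8], [0, 0, 1.0]], turn=[[0, 0, 0.16], [0, 0, 0.32], [0, 0, 0.48], [0, 0, 0.64], [0, 0, 0.8]])

```text
t: 16.4
tcp_pos: [0.4148, -0.3863, 0.1495]
tcp_rot: [0.863, 0.505, -0.0, -0.0]
wrist_force: [-1.0, 0.8, 1.6]
finger_gap: 0.387
grasp_force: 12.0
```

play_rows(claw=[30, 30, 30, 30, 30], linear=[[0, 0, 0.2], [0, 0, 0.4], [0, 0, 0.6], [0, 0, 0.8], [0, 0, 1.0]], turn=[[0, 0, 0.16], [0, 0, 0.32], [0, 0, 0.48], [0, 0, 0.64], [0, 0, 0.8]])

```text
t: 17.02
tcp_pos: [0.4145, -0.3859, 0.1484]
tcp_rot: [0.992, 0.129, -0.001, -0.001]
wrist_force: [-3.3, 2.3, 2.5]
finger_gap: 0.384
grasp_force: 12.0
```

play_rows(claw=[30, 30, 30, 30, 30], linear=[[0, 0, 0.2], [0, 0, 0.4], [0, 0, 0.6], [0, 0, 0.8], [0, 0, 1.0]], turn=[[0, 0, 0.16], [0, 0, 0.32], [0, 0, 0.48], [0, 0, 0.64], [0, 0, 0.8]])

```text
t: 17.65
tcp_pos: [0.4145, -0.3854, 0.1471]
tcp_rot: [0.964, -0.267, -0.001, -0.001]
wrist_force: [-1.5, 3.7, -1.7]
finger_gap: 0.385
grasp_force: 12.0
```

play_rows(claw=[30, 30, 30, 30, 30], linear=[[0, 0, 0.3], [0, 0, 0.6], [0, 0, 0.9], [0, 0, 1.0], [0, 0, 1.0]], turn=[[0, 0, 0.18], [0, 0, 0.36], [0, 0, 0.54], [0, 0, 0.72], [0, 0, 0.78]])

```text
t: 18.27
tcp_pos: [0.4149, -0.3851, 0.1462]
tcp_rot: [0.79, -0.612, -0.001, -0.0]
wrist_force: [-2.9, 3.7, 3.1]
finger_gap: 0.385
grasp_force: 12.0
```

play_rows(claw=[30, 30, 30, 30, 30], linear=[[0, 0, 0], [0, 0, 0], [0, 0, 0], [0, 0, 0], [0, 0, 0]], turn=[[0, 0, 0], [0, 0, 0], [0, 0, 0], [0, 0, 0], [0, 0, 0]])

```text
t: 18.9
tcp_pos: [0.4149, -0.3852, 0.1464]
tcp_rot: [0.792, -0.611, -0.001, -0.0]
wrist_force: [-1.7, 5.3, 2.9]
finger_gap: 0.392
grasp_force: 12.0
```

```bash
python3 chk.py k; python3 -c "
import cv2,numpy as np
a=[cv2.imread(f'pics/wrist{k}.png')[190:310,270:380] for k in 'jk']
b=[cv2.imread(f'pics/side{k}.png')[140:260,265:375] for k in 'fk']
cv2.imwrite('pics/cmp4.png',cv2.resize(np.hstack(a+b),None,fx=1.8,fy=1.8))"
```

```text
wrist red [ 296  220   61   39 1831] [326.  241.9] trace [325.  255.7  62.7  73. ] 0.77
side red [313 173   6   3   8] [315.4 173.8] trace [317.1 182.9  16.5  32.1] 0.73
18.9 [ 0.4149 -0.3852  0.1464] q7 -2.2224157427577635 F [-1.7  5.3  2.9] T [ 1.33  0.43 -0.1 ] 12.000088677741587 0.39171556476998276
```

View pics/cmp4.png

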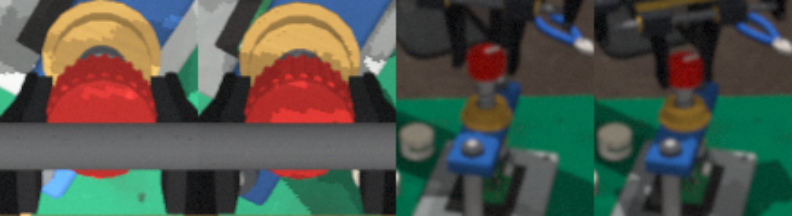

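The knob moved down about 8 mm with the hand and sits unchanged in the grip (red top still row 220); jar and board look unmoved. Total forward about 6.37 rad. Handing in.

```bash
python3 -c "
from plant import ctrl
print(ctrl.close_job())"
```

```text
the job is handed in; nothing more can be done
None
```

The screw dropped its thread (about 8 mm, seen in both cameras) after 0.65–0.9 rad backward; I then turned it forward about one full turn (roughly 8 mm further down) and handed the job in at about 19 s with the knob still gripped at 12 N; no verdict came back.

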